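# Press a bush home with a hand screw press

## Task

The flanged bush has only been started in its holder under the small hand screw press. With a fingertip, push the spokes of the press's three-armed handle round clockwise, seen from above, until the ram has pressed the bush fully home, flange down on the holder; then push the handle back the other way until the ram stands at least 12 mm clear above the bush. Do not touch the bush itself, pick nothing up, and leave the loose parts and the oiler round the press where they are.

Things in the scene. Friction and masses are not known exactly. Their poses are not given: they have to be found in the camera images.
- press: The press, bolted to the bench: grey C-shaped iron frame, origin on its ram's axis at bench level. Frame reaches z = 0.175 (brass nut on the axis, 42 mm across, 0.184) and lies within 85 mm of the axis up there; nothing stands above the handle on top.
- hub (a point): Point on the handle's vertical axis at mid height of its spokes, 145 mm above the ram's face; it sinks with the ram (about 0.220 to 0.227 above the bench at the start, 0.208 with the bush home). Dark steel hub, 42 mm across, from 15 mm below to 30 mm above this point. Three equal level round steel spokes, 120 degrees apart, 11 mm thick, bare from 25 to 86 mm from the axis, then ball knobs.
- knob (a point): Centre of the black ball knob (25 mm diameter) at the end of one of the three spokes, 101 mm from the axis, level with the hub; hub to knob is that spoke's direction. The other two spokes lie 120 and 240 degrees from it.
- handle (a joint): Angle of the handle, rad, growing clockwise seen from above: 0 with the ram at its upper stop, 2.6 to 3.6 at the start, about 5.67 with the bush home. Stays where it is left. Turns against about 0.15 N m until the ram meets the bush and about 0.55 N m while pressing it in, then stops hard.
- ram (a joint): How far the ram is below its upper stop, in m: 0.006 per rad of the handle (right-hand screw, clockwise goes down). The ram's face is at z = 0.097 minus this. 0.015 to 0.022 at the start; 0.034 when it has pressed the bush home.
- bush (a joint): How far the bush has gone into its holder, in m: 0 to 0.001 as started (flange 10 mm above the holder), 0.010 fully home. It is a tight fit, moves only when the ram pushes it (about 70 N), and stays where it is left.
- bush_top (a point): Centre of the top of the bush's flange (flange 31 mm across, 4.5 mm thick), straight under the ram's steel face (26 mm across). At z = 0.073 when 10 mm proud, 0.063 when home. The bush is bright steel, in a dark round steel holder 54 mm across on the press's bed.
- spare_bush: Loose spare flanged bush standing on the bench beside the press, 31 mm across and 25 mm tall, origin at the centre of its underside. To be left alone.
- gear: Loose small steel gear lying beside the press, 45 mm across, 17 mm thick, origin at the centre of its underside. To be left alone.
- oiler: Loose white oil bottle with an orange nozzle standing beside the press, 42 mm across, 109 mm tall, origin at the centre of its underside. To be left alone.
- rod: Loose turned steel rod standing upright beside the press, 18 mm across, 42 mm tall, origin at the centre of its underside. To be left alone.
- ram_face (a point): Centre of the ram's flat lower face, on the press's axis, 145 mm under the hub point; its height above bush_top is the clear gap (about 2 to 10 mm at the start).

How it is judged:
On the way, in this order (a step that is already met when the one before it is completed fails the run):
1. the ram has pressed the bush fully home (value of joint bush above 0.009 m), for 0.2 s.
2. the ram has been backed off clear of the bush (z of ram_face in the frame of bush_top above 0.011 m), for 0.2 s.
At the end, for the whole second after the job is handed in: The bush is within 1 mm of fully home in its holder, the ram's face stands at least 11 mm above the bush, and the handle is at rest (value of joint bush above 0.009 m and z of ram_face in the frame of bush_top above 0.011 m and velocity of joint handle between -0.05 and 0.05 rad/s); the robot touches nothing.
It fails at once if the robot pushes on the bush itself instead of the handle (contact force between any of the fingers, the arm and bush above 1 N).
It fails at once if a loose part or the oiler beside the press is moved, lifted or tipped (distance of any of spare_bush, gear, oiler, rod from where it was at the start of the episode above 0.015 m or angle between any of oiler, rod's own z axis and vertical above 0.4 rad).
It also fails if it takes over 67 s, if anything falls off the work surface, if the arm or the gripper's body presses on something with over 40 N, if the wrist force passes 120 N, or if a joint passes its speed limit or range.

## Robot

A 7-joint arm with a two-finger parallel gripper is mounted at the origin on a cart in front of the work surface, level with it; the furniture and walls round the work are solid. World frame = base frame: x ahead of the robot, y to its left, z up, the work surface at z = 0. Lengths are in m, angles in rad, forces in N, time in s.
With the tool pointing down it reaches from about 0.425 to 0.95 m from the base axis. Payload 4.7 kg.
Tool frame: the origin (TCP) lies between the finger pads; the fingertips stand 17 mm ahead of it and the grasp point (between the pads) lies 2 mm behind it; x points along the fingers, z is the direction in which the jaws open and shut, and the axes are right-handed (so a half turn about x gives the same grasp; the last joint's range is limited). The gripper opens to 85 mm and grips with 20 to 120 N. Pads are 22 mm wide; open, the fingers measure 114 mm over their backs; the gripper's body (76 mm by 85 mm) begins 54 mm behind the grasp point. The pads swing forward as they close: fully open they stand 13 mm farther back than shut.
Start: joints at [-0.029, 0.469, -0.049, 1.532, 0.024, 1.141, -0.082], TCP at [0.675, 0, 0.248] pointing down, gripper open.
Joint ranges: [-2.59, 2.59], [-0.33, 1.99], [-1.39, 1.29], [0.1, 2.45], [-1.04, 4.18], [0.21, 1.99], [-2.66, 2.66]. Speed limits (rad/s): [2.57, 2.57, 3.14, 3.14, 3.14, 3.14, 3.14].

## Interface

Orientations are given as [roll, pitch, yaw] about the fixed x, y, z axes, in that order (R = Rz(yaw) Ry(pitch) Rx(roll)).
In Python, from workcell import sensors, optics, robot gives the robot as it stands. The module is installed in compiled form; this text tells all that it offers.
- The arm moves only by the tool apply_moves, never from a script. Its argument "rows" is a list of rows, each a list of 3 entries, a list of its own where there are three numbers: the closure, from -1 (fully open) to 1 (shut), then the shift along the tool's x, y, z as a fraction of full scale, then the turn, a rotation vector about the tool's x, y, z as a fraction of full scale. A call has 1 to 5 rows; each row is the pose to reach, as a shift and turn from the pose commanded when the call began, along the tool's axes at that moment; what a row does not reach only later rows make up. Full scale, the value 1, is 40 cm for a shift and 60 degrees for a turn. A row lasts 1/12 s, in which the tool goes at most 41.7 mm and 7.16 degrees, less where a joint would pass 70% of its speed; a pose out of reach is approached as far as the arm can. A call with a number of a shift or a turn outside -1 to 1 is refused whole. A call with a gripper value outside its range is refused whole. The fingers move at their own pace and stop on an object; the grip force is fixed at half the most. Time passes only in rows, so rows that repeat a pose let the fingers close. It gives the time, the measured TCP pose, the force and the opening at its end, in the units of the state.
- sensors.state(): the state, without advancing time (a new reading comes with each control period).
- optics.read_camera(name): name is "scene" or "side" or "wrist"; returns a dict with "frame" (480x640x3 uint8, red, green, blue), "fx", "fy", "cx", "cy" (pixels), "distortion" ([k1, k2, p1, p2, k3] as OpenCV has them; the pictures are not rectified), "cam_to_world" (4x4, takes a point from camera to world coordinates); the wrist camera has in their place "tool_from_camera" (4x4, takes a point from camera to tool coordinates, whose origin is the TCP and whose axes are the tool frame's). Camera axes: x right, y up, looking along -z (the intrinsics and any distortion apply to the point x, -y, -z); pixel columns grow to the right and rows downward; lengths in m; the calibration is good to about 2 mm. A picture is of the moment at which its call begins: read the wrist's pose just before it. There is no depth.
- robot.hand_in(): hands the job in, once; it reports no verdict.
The state is a dict: "time_s": time; "qpos": joint angles; "qd": joint speeds; "effort": joint torques, N m; "eef_pos": TCP position; "ee_rot": TCP orientation; "wrist_force": force on the tool from outside, world axes, zero at the start; "moment": the same for the moment, N m; "gripper_width": opening from 0.0 (shut) to 1.0 (fully open).
Only numpy, scipy, OpenCV 4.12 (cv2) and the standard library are available. Lean on these libraries where they do the work, as an engineer would, in place of code of your own. Each camera call takes 0.05 s, during which the arm holds its last target. There are 200 camera calls.

## Working session

There is one attempt and no reset: what is moved stays moved. The work goes in short steps, Python scripts to look and compute and a tool call to move; the robot and the scene stay as the last step left them, time stands still between calls to the robot, and variables do not carry over. Pictures are saved under pics/ and viewed, about 8 in all and at most 12, crops included, and the job is handed in when it is done.

Besides the shell and the picture viewer there is one more tool, called after "Emit:" by a JSON object that holds its "name" and its "arguments". apply_moves: Moves the arm, as the interface text tells. Its arguments: {"type":"object","properties":{"rows":{"type":"array"}},"required":["rows"]}

```bash
mkdir -p pics; cat > h.py <<'E'
import numpy as np,cv2
from workcell import sensors,optics,robot
def snap(n,fn):
    c=optics.read_camera(n); cv2.imwrite('pics/'+fn,c['frame'][:,:,::-1]); return c
E
python3 - <<'E'
from h import *
print(sensors.state())
for n in('scene','side'):
    c=snap(n,n+'1.png'); print(n,c['fx'],c['cx'],c['cy'],c['distortion'],c['cam_to_world'].round(3).tolist())
    np.savez('cal_'+n,K=np.array([[c['fx'],0,c['cx']],[0,c['fy'],c['cy']],[0,0,1]]),D=np.array(c['distortion'],float),T=c['cam_to_world'])
E
```

```text
{'time_s': 0.0, 'qpos': array([-0.02889698,  0.46946616, -0.04859766,  1.53367524,  0.02408712,
        1.14100036, -0.08230783]), 'qd': array([-1.42064048e-03, -1.64623538e-03, -8.94905527e-04, -8.20806791e-05,
        1.46502522e-03, -3.38039047e-04,  6.76858696e-04]), 'effort': array([ 1.18357209e-03, -5.10321057e+01, -4.63755790e-02, -2.37716943e+01,
        1.05899444e-02,  7.35067850e-03,  1.56414734e-05]), 'eef_pos': array([6.74456482e-01, 1.52175410e-05, 2.47252640e-01]), 'ee_rot': array([-3.1116928 ,  1.5688323 , -3.11167539]), 'wrist_force': array([ 0.24561924, -0.83355029,  0.08258456]), 'moment': array([0.02800211, 0.04409631, 0.00895032]), 'gripper_width': 1.0027667167294259}
scene 610.7615483546672 319.46945084312125 232.25323436974713 [-0.15638652  0.          0.          0.          0.        ] [[-0.795, 0.433, -0.424, 0.146], [-0.606, -0.581, 0.543, 0.497], [-0.011, 0.689, 0.725, 0.834], [0.0, 0.0, 0.0, 1.0]]
side 497.73492741671623 323.76589736011914 235.75056659171264 [-0.01482625  0.          0.          0.          0.        ] [[-0.826, 0.22, -0.519, 0.113], [-0.564, -0.34, 0.753, 0.654], [-0.011, 0.914, 0.405, 0.515], [0.0, 0.0, 0.0, 1.0]]
```

View pics/scene1.png

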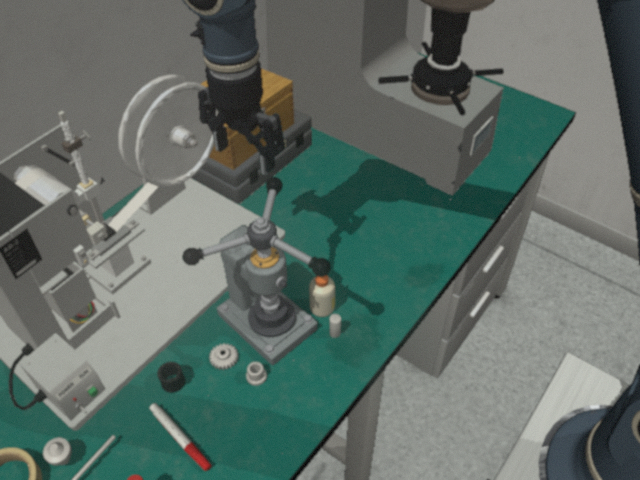

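View pics/side1.png

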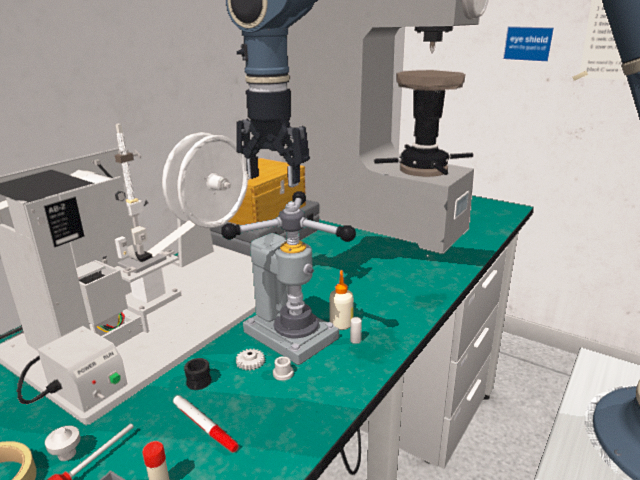

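The scene view shows the knobs at (193,257), (320,266) and (274,184). The side view shows them at (229,231), (347,233) and (299,199). I'll fit the hub position and angle to all six.

```bash
cat >> h.py <<'E'
def proj(n,P):
    c=np.load(f'cal_{n}.npz'); T=np.linalg.inv(c['T']); p=np.atleast_2d(P)@T[:3,:3].T+T[:3,3]
    return cv2.projectPoints(p*[1,-1,-1],np.zeros(3),np.zeros(3),c['K'],c['D'])[0].reshape(-1,2)
def knobs(v):
    a=v[3]+np.array([0,2,4])*np.pi/3
    return np.c_[v[0]+.101*np.cos(a),v[1]+.101*np.sin(a),v[2]+0*a]
E
python3 - <<'E'
from h import *
from scipy.optimize import least_squares
o={'scene':np.array([[193,257],[320,266],[274,184]]),'side':np.array([[229.5,231],[347,233],[299,199]])}
from itertools import permutations
best=None
for pm in ([0,1,2],[0,2,1]):
  for a in range(6):
    f=lambda v:np.concatenate([(proj(n,knobs(v))[pm]-o[n]).ravel() for n in o])
    r=least_squares(f,[.6,.0,.22,a])
    if best is None or r.cost<best[0].cost: best=(r,pm)
r,pm=best
print(r.x,r.cost,pm,r.fun.round(1)); print(knobs(r.x)[pm].round(3))
h=r.x[:3]
for z in(0.097-(5.67*.006),.073): print(proj('side',[h[0],h[1],z]),proj('scene',[h[0],h[1],z]))
# loose parts: side pixel of base -> z=0
c=np.load('cal_side.npz')
for nm,px,z in(('oiler top',(342,272),.109),('rod top',(356,321),.042),('gear',(250,357),.017),('spare',(283,361),.025),('ram?',(296,308),None)):
    if z is None: continue
    u=cv2.undistortPoints(np.array([[px]],float),c['K'],c['D'])[0,0]; d=c['T'][:3,:3]@[u[0],-u[1],-1]; t=c['T'][:3,3]
    print(nm,(t+d*(z-t[2])/d[2]).round(3))
s=cv2.imread('pics/side1.png')[180:380,210:390]; cv2.imwrite('pics/side1c.png',cv2.resize(s,None,fx=3,fy=3,interpolation=2)[:600])
E
```

```text
[0.56430275 0.08790443 0.22321829 7.34727506] 3.4628904952402637 [0, 1, 2] [-1.1 -1.2  1.4  0.1  0.1  0.6 -0.3  0.9  0.2  0.5 -0.4 -0.8]
[[0.613 0.176 0.223]
 [0.463 0.086 0.223]
 [0.616 0.001 0.223]]
[[295.27004038 307.44162863]] [[270.42649388 303.41114935]]
[[295.06707945 302.36176527]] [[269.97372761 299.54812464]]
oiler top [0.52  0.01  0.109]
rod top [0.473 0.039 0.042]
gear [0.581 0.188 0.017]
spare [0.524 0.175 0.025]
```

Emit:
{"name": "apply_moves", "arguments": {"rows": [[1, [-0.1, 0, 0], [0, 0, 0]], [1, [-0.1, 0, 0], [0, 0, 0]], [1, [-0.1, 0.09, -0.05], [0, 0, 0]], [1, [-0.1, 0.18, -0.1], [0, 0, 0]], [1, [-0.1, 0.215, -0.12], [0, 0, 0]]]}}

```text
time_s: 0.52
eef_pos: [0.6245, 0.0923, 0.2885]
ee_rot: [1.778, 1.567, 1.785]
wrist_force: [-0.3, 1.2, 0.5]
gripper_width: 0.301
```

Emit:
{"name": "apply_moves", "arguments": {"rows": [[1, [0, 0, 0], [0, 0, 0]], [1, [0, 0, 0], [0, 0, 0]], [1, [0, 0, 0], [0, 0, 0]]]}}

```text
time_s: 0.77
eef_pos: [0.6275, 0.0847, 0.2883]
ee_rot: [-0.944, 1.569, -0.945]
wrist_force: [-0.0, -0.6, 1.3]
gripper_width: -0.0
```

```bash
python3 - <<'E'
from h import *
print(sensors.state()['eef_pos'])
c=snap('side','side2.png'); s=c['frame'][100:400,160:460,::-1]; cv2.imwrite('pics/side2c.png',cv2.resize(s,(600,600),interpolation=2))
E
```

```text
[0.62753207 0.08465041 0.28834539]
```

View pics/side2c.png

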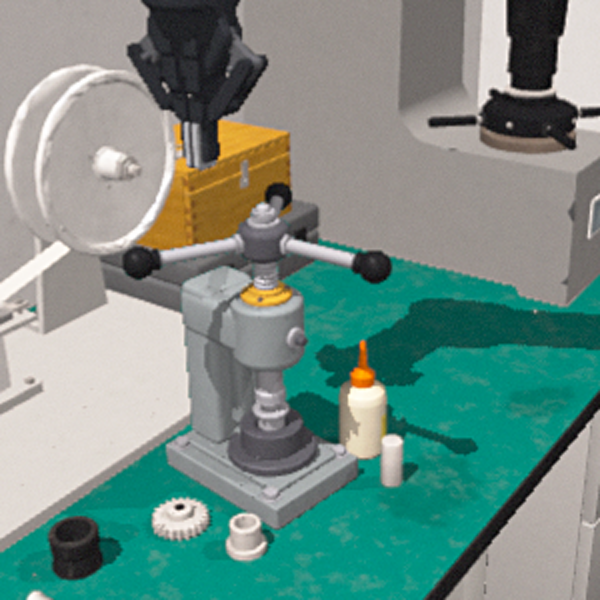

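Emit:
{"name": "apply_moves", "arguments": {"rows": [[1, [0.1, 0, 0], [0, 0, 0]], [1, [0.184, 0, 0], [0, 0, 0]], [1, [0.184, 0, 0], [0, 0, 0]]]}}

```text
time_s: 1.07
eef_pos: [0.6234, 0.0832, 0.2077]
ee_rot: [-2.891, 1.558, -2.894]
wrist_force: [-1.3, 0.4, -1.2]
gripper_width: 0.003
```

```bash
python3 - <<'E'
from h import *
p=sensors.state()['eef_pos'];print(p, sensors.state()['wrist_force'], proj('side',p-[0,0,.017]))
h=np.array([.564,.088])
P=lambda a:h+.062*np.array([np.cos(np.radians(a)),np.sin(np.radians(a))])
b=np.array([.6265,.086])
for a in range(0,-190,-8):
    q=P(a); print(a,q.round(3))
c=snap('side','side3.png'); s=c['frame'][130:330,190:390,::-1]; cv2.imwrite('pics/side3c.png',cv2.resize(s,(600,600),interpolation=2))
E
```

```text
[0.6234339  0.08323513 0.20769033] [-1.25903256  0.42184685 -1.19701845] [[266.0143516  229.85127997]]
0 [0.626 0.088]
-8 [0.625 0.079]
-16 [0.624 0.071]
-24 [0.621 0.063]
-32 [0.617 0.055]
-40 [0.611 0.048]
-48 [0.605 0.042]
-56 [0.599 0.037]
-64 [0.591 0.032]
-72 [0.583 0.029]
-80 [0.575 0.027]
-88 [0.566 0.026]
-96 [0.558 0.026]
-104 [0.549 0.028]
-112 [0.541 0.031]
-120 [0.533 0.034]
-128 [0.526 0.039]
-136 [0.519 0.045]
-144 [0.514 0.052]
-152 [0.509 0.059]
-160 [0.506 0.067]
-168 [0.503 0.075]
-176 [0.502 0.084]
-184 [0.502 0.092]
```

View pics/side3c.png

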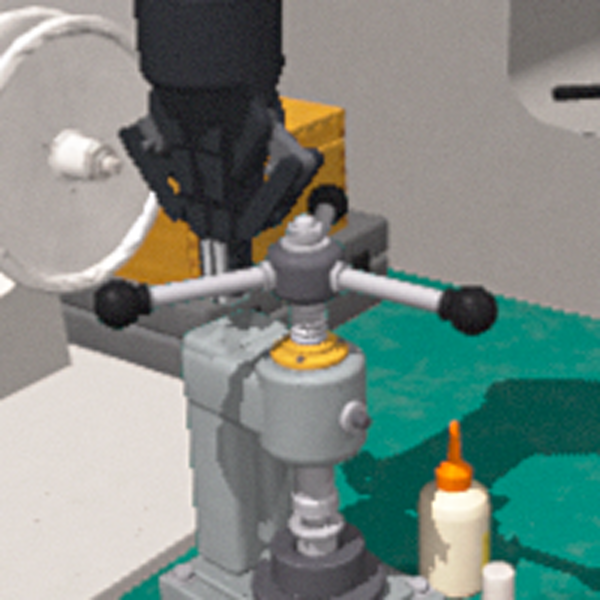

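Emit:
{"name": "apply_moves", "arguments": {"rows": [[1, [0, -0.018, -0.004], [0, 0, 0]], [1, [0, -0.038, -0.006], [0, 0, 0]], [1, [0, -0.058, -0.014], [0, 0, 0]], [1, [0, -0.078, -0.024], [0, 0, 0]], [1, [0, -0.095, -0.038], [0, 0, 0]]]}}

```text
time_s: 1.53
eef_pos: [0.6122, 0.0463, 0.2161]
ee_rot: [-0.019, 1.568, -0.021]
wrist_force: [3.5, 3.7, -0.8]
gripper_width: -0.0
```

Emit:
{"name": "apply_moves", "arguments": {"rows": [[1, [0, -0.015, -0.016], [0, 0, 0]], [1, [0, -0.029, -0.031], [0, 0, 0]], [1, [0, -0.04, -0.051], [0, 0, 0]], [1, [0, -0.0475, -0.071], [0, 0, 0]], [1, [0, -0.0525, -0.091], [0, 0, 0]]]}}

```text
time_s: 1.95
eef_pos: [0.5747, 0.0266, 0.2148]
ee_rot: [-0.048, 1.57, -0.049]
wrist_force: [2.5, 0.2, -0.2]
gripper_width: 0.003
```

```bash
python3 - <<'E'
from h import *
print(sensors.state()['eef_pos'],sensors.state()['wrist_force'])
c=snap('scene','scene4.png'); s=c['frame'][120:380,150:410,::-1]; cv2.imwrite('pics/scene4c.png',cv2.resize(s,(600,600),interpolation=2))
E
```

```text
[0.57473261 0.02661728 0.21484451] [ 2.5149171   0.19842843 -0.18253352]
```

View pics/scene4c.png

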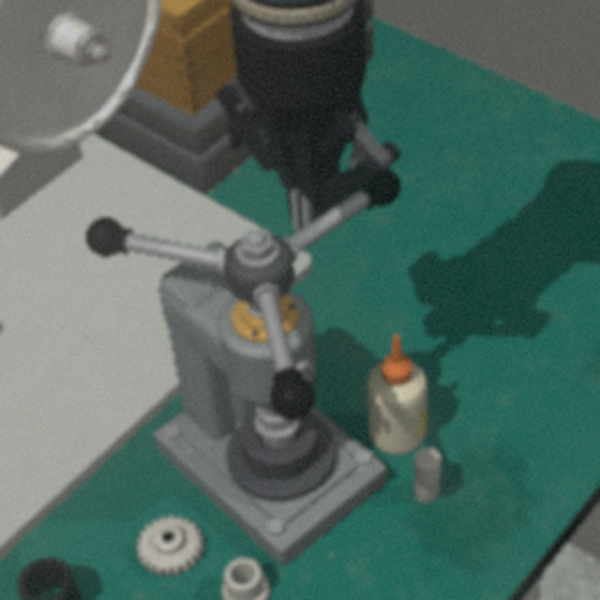

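Emit:
{"name": "apply_moves", "arguments": {"rows": [[1, [0, -0.0025, -0.022], [0, 0, 0]], [1, [0, -0.0025, -0.0425], [0, 0, 0]], [1, [0, 0.0025, -0.065], [0, 0, 0]], [1, [0, 0.01, -0.085], [0, 0, 0]], [1, [0, 0.0175, -0.105], [0, 0, 0]]]}}

```text
time_s: 2.42
eef_pos: [0.5351, 0.0335, 0.2152]
ee_rot: [-0.135, 1.564, -0.136]
wrist_force: [8.9, -2.0, -4.1]
gripper_width: 0.004
```

Emit:
{"name": "apply_moves", "arguments": {"rows": [[1, [0, 0.0125, -0.0175], [0, 0, 0]], [1, [0, 0.0275, -0.035], [0, 0, 0]], [1, [0, 0.045, -0.0475], [0, 0, 0]], [1, [0, 0.0625, -0.06], [0, 0, 0]]]}}

```text
time_s: 2.75
eef_pos: [0.5107, 0.0564, 0.2149]
ee_rot: [-0.684, 1.565, -0.686]
wrist_force: [5.7, -6.8, -4.1]
gripper_width: 0.002
```

Emit:
{"name": "apply_moves", "arguments": {"rows": [[1, [0, 0.02, -0.0075], [0, 0, 0]], [1, [0, 0.03, -0.0115], [0, 0, 0]], [1, [0, 0.04, -0.015], [0, 0, 0]], [1, [0, 0.048, -0.016], [0, 0, 0]], [1, [0, 0.056, -0.0165], [0, 0, 0]]]}}

```text
time_s: 3.17
eef_pos: [0.5028, 0.0774, 0.2142]
ee_rot: [-1.511, 1.565, -1.514]
wrist_force: [4.8, -8.7, -3.6]
gripper_width: 0.001
```

Emit:
{"name": "apply_moves", "arguments": {"rows": [[1, [0, 0.008, 0], [0, 0, 0]], [1, [0, 0.016, -0.001], [0, 0, 0]]]}}

```text
time_s: 3.33
eef_pos: [0.5021, 0.0834, 0.214]
ee_rot: [-1.676, 1.564, -1.679]
wrist_force: [3.3, -8.9, -2.5]
gripper_width: -0.002
```

Emit:
{"name": "apply_moves", "arguments": {"rows": [[1, [0, 0.008, 0], [0, 0, 0]], [1, [0, 0.016, 0.001], [0, 0, 0]]]}}

```text
time_s: 3.5
eef_pos: [0.5021, 0.0896, 0.2139]
ee_rot: [-1.813, 1.564, -1.816]
wrist_force: [2.9, -10.0, -3.5]
gripper_width: 0.001
```

Emit:
{"name": "apply_moves", "arguments": {"rows": [[1, [0, 0.008, 0.001], [0, 0, 0]], [1, [0, 0.016, 0.002], [0, 0, 0]]]}}

```text
time_s: 3.67
eef_pos: [0.5026, 0.0958, 0.2138]
ee_rot: [-1.913, 1.563, -1.916]
wrist_force: [1.3, -9.7, -1.8]
gripper_width: 0.002
```

Emit:
{"name": "apply_moves", "arguments": {"rows": [[1, [0, 0.008, 0.002], [0, 0, 0]], [1, [0, 0.016, 0.004], [0, 0, 0]]]}}

```text
time_s: 3.83
eef_pos: [0.5038, 0.102, 0.2136]
ee_rot: [-2.02, 1.562, -2.023]
wrist_force: [2.5, -10.2, -1.9]
gripper_width: 0.001
```

```bash
python3 - <<'E'
from h import *
print(sensors.state()['eef_pos'],sensors.state()['wrist_force'])
c=snap('side','side5.png'); s=c['frame'][180:380,200:400,::-1]; cv2.imwrite('pics/side5c.png',cv2.resize(s,(600,600),interpolation=2))
E
```

```text
[0.50384309 0.1020107  0.21362373] [  2.54935442 -10.20872641  -1.86443552]
```

View pics/side5c.png

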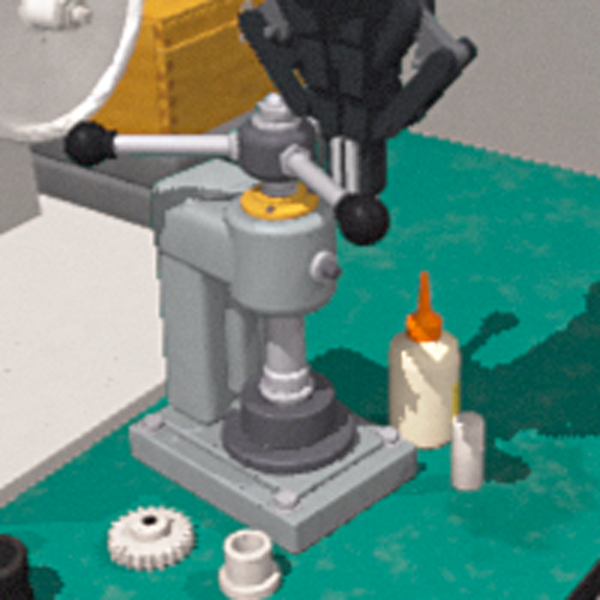

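```bash
python3 - <<'E'
from h import *
from scipy.optimize import least_squares
o=np.array([[230,227.7],[320.7,252.7]])
f=lambda v:(proj('side',knobs([.5643,.0879,v[1],v[0]]))[:2]-o).ravel()
for a in(1.06-2.1+2.09,1.06-2.1,1.06-2.1-2.09):
    r=least_squares(f,[a,.21]);print(r.x,np.degrees(r.x[0]),r.cost)
E
```

```text
[0.54201612 0.20880361] 31.05523603801874 0.6486769485162024
[0.54201612 0.20880361] 31.055235875039397 0.6486769485160478
[-5.74116919  0.20880361] -328.94476405234906 0.6486769485161279
```

Emit:
{"name": "apply_moves", "arguments": {"rows": [[1, [0, 0.01, 0.004], [0, 0, 0]], [1, [0, 0.01, 0.004], [0, 0, 0]]]}}

```text
time_s: 4.05
eef_pos: [0.5051, 0.1066, 0.2134]
ee_rot: [-2.142, 1.562, -2.144]
wrist_force: [-0.3, -8.6, -0.9]
gripper_width: 0.0
```

Emit:
{"name": "apply_moves", "arguments": {"rows": [[1, [0, 0.01, 0.004], [0, 0, 0]], [1, [0, 0.01, 0.004], [0, 0, 0]]]}}

```text
time_s: 4.22
eef_pos: [0.5065, 0.1094, 0.2132]
ee_rot: [-2.111, 1.56, -2.114]
wrist_force: [0.2, -10.8, -1.3]
gripper_width: -0.002
```

Emit:
{"name": "apply_moves", "arguments": {"rows": [[1, [0, 0.01, 0.005], [0, 0, 0]], [1, [0, 0.01, 0.005], [0, 0, 0]]]}}

```text
time_s: 4.38
eef_pos: [0.5075, 0.1115, 0.2131]
ee_rot: [-2.184, 1.556, -2.189]
wrist_force: [-2.8, -14.3, 1.7]
gripper_width: -0.005
```

Emit:
{"name": "apply_moves", "arguments": {"rows": [[1, [0, 0.01, 0.005], [0, 0, 0]], [1, [0, 0.01, 0.005], [0, 0, 0]]]}}

```text
time_s: 4.55
eef_pos: [0.5086, 0.1132, 0.2129]
ee_rot: [-2.198, 1.552, -2.203]
wrist_force: [-4.9, -18.6, 3.3]
gripper_width: 0.003
```

Emit:
{"name": "apply_moves", "arguments": {"rows": [[1, [0, 0.01, 0.005], [0, 0, 0]], [1, [0, 0.015, 0.008], [0, 0, 0]], [1, [0, 0.015, 0.008], [0, 0, 0]], [1, [0, 0.015, 0.008], [0, 0, 0]]]}}

```text
time_s: 4.88
eef_pos: [0.5102, 0.1155, 0.2126]
ee_rot: [-2.222, 1.545, -2.23]
wrist_force: [-8.9, -24.4, 6.9]
gripper_width: -0.001
```

```bash
python3 - <<'E'
from h import *
print(sensors.state()['eef_pos'],sensors.state()['wrist_force'])
c=snap('side','side6.png'); s=c['frame'][180:380,200:400,::-1]; cv2.imwrite('pics/side6c.png',cv2.resize(s,(600,600),interpolation=2))
E
```

```text
[0.51024494 0.1154883  0.21259739] [ -8.89903072 -24.42089592   6.93510459]
```

View pics/side6c.png

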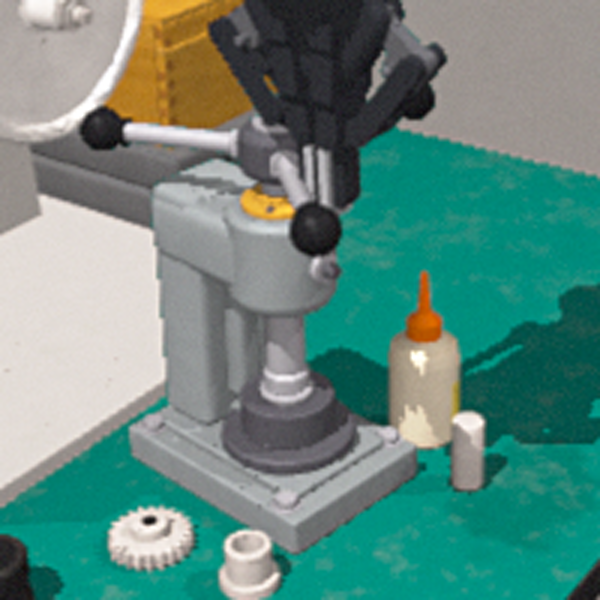

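```bash
python3 - <<'E'
from h import *
from scipy.optimize import least_squares
for o in ([[200+101/3,180+128/3],[200+315/3,180+229/3]],):
  f=lambda v:(proj('side',knobs([.5643,.0879,v[1],v[0]]))[:2]-o).ravel()
  r=least_squares(f,[.3,.21]);print(r.x,np.degrees(r.x[0]),r.fun)
a=cv2.imread('pics/side5.png')[270:345,265:330];b=cv2.imread('pics/side6.png')[270:345,265:330];d=cv2.imread('pics/side1.png')[270:345,265:330]
cv2.imwrite('pics/cmp.png',cv2.resize(np.hstack([d,a,b]),None,fx=4,fy=4,interpolation=2))
E
```

```text
[0.31291161 0.20770469] 17.92851445213647 [ 0.15118956  0.00548764  0.0542797  -0.01849748]
```

View pics/cmp.png

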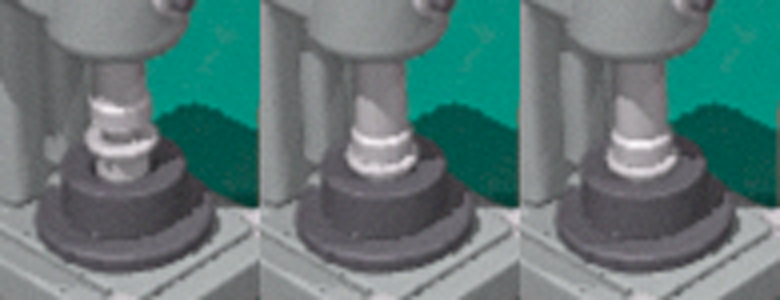

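Emit:
{"name": "apply_moves", "arguments": {"rows": [[1, [0, 0.01, 0.005], [0, 0, 0]], [1, [0, 0.02, 0.01], [0, 0, 0]], [1, [0, 0.02, 0.01], [0, 0, 0]], [1, [0, 0.02, 0.01], [0, 0, 0]]]}}

```text
time_s: 5.27
eef_pos: [0.5124, 0.1193, 0.2122]
ee_rot: [-2.236, 1.536, -2.247]
wrist_force: [-14.7, -31.9, 12.7]
gripper_width: -0.0
```

The flange is seated on the holder, the hub is at z 0.2077, and the handle is at its hard stop (about 35 N). Next I'll sweep back round to the next spoke and unscrew.

Emit:
{"name": "apply_moves", "arguments": {"rows": [[1, [0, -0.055, -0.028], [0, 0, 0]], [1, [0, -0.1125, -0.043], [0, 0, 0]], [1, [0, -0.155, -0.0405], [0, 0, 0]], [1, [0, -0.195, -0.0255], [0, 0, 0]], [1, [0, -0.23, 0], [0, 0, 0]]]}}

```text
time_s: 5.68
eef_pos: [0.5175, 0.044, 0.2147]
ee_rot: [-2.88, 1.568, -2.88]
wrist_force: [1.0, 0.5, 0.4]
gripper_width: -0.001
```

Emit:
{"name": "apply_moves", "arguments": {"rows": [[1, [0, -0.015, 0.0175], [0, 0, 0]], [1, [0, -0.0275, 0.035], [0, 0, 0]], [1, [0, -0.035, 0.055], [0, 0, 0]], [1, [0, -0.0425, 0.075], [0, 0, 0]], [1, [0, -0.0475, 0.0975], [0, 0, 0]]]}}

```text
time_s: 6.1
eef_pos: [0.5572, 0.0277, 0.2144]
ee_rot: [2.905, 1.566, 2.907]
wrist_force: [-5.3, 1.8, 2.1]
gripper_width: 0.001
```

Emit:
{"name": "apply_moves", "arguments": {"rows": [[1, [0, 0, 0.02], [0, 0, 0]], [1, [0, 0.0025, 0.0425], [0, 0, 0]], [1, [0, 0.0075, 0.0625], [0, 0, 0]], [1, [0, 0.015, 0.0825], [0, 0, 0]], [1, [0, 0.0275, 0.1025], [0, 0, 0]]]}}

```text
time_s: 6.52
eef_pos: [0.5982, 0.0372, 0.2138]
ee_rot: [-2.965, 1.565, -2.964]
wrist_force: [-5.2, -1.4, 1.7]
gripper_width: -0.002
```

Emit:
{"name": "apply_moves", "arguments": {"rows": [[1, [0, 0.0125, 0.015], [0, 0, 0]], [1, [0, 0.0275, 0.03], [0, 0, 0]], [1, [0, 0.045, 0.045], [0, 0, 0]], [1, [0, 0.065, 0.055], [0, 0, 0]], [1, [0, 0.085, 0.0625], [0, 0, 0]]]}}

```text
time_s: 6.93
eef_pos: [0.6244, 0.0705, 0.214]
ee_rot: [-2.398, 1.568, -2.398]
wrist_force: [-4.2, -3.7, 0.1]
gripper_width: -0.001
```

Emit:
{"name": "apply_moves", "arguments": {"rows": [[1, [0, 0.02, 0.0025], [0, 0, 0]], [1, [0, 0.0425, 0.005], [0, 0, 0]], [1, [0, 0.065, 0.0025], [0, 0, 0]], [1, [0, 0.08, 0], [0, 0, 0]], [1, [0, 0.095, -0.005], [0, 0, 0]]]}}

```text
time_s: 7.35
eef_pos: [0.6237, 0.1084, 0.2152]
ee_rot: [-0.589, 1.568, -0.59]
wrist_force: [0.0, -5.2, 1.9]
gripper_width: 0.002
```

```bash
python3 - <<'E'
from h import *
print(sensors.state()['eef_pos'],sensors.state()['wrist_force'])
c=snap('side','side7.png'); s=c['frame'][180:380,200:400,::-1]; cv2.imwrite('pics/side7c.png',cv2.resize(s,(600,600),interpolation=2))
E
```

```text
[0.62374538 0.10835909 0.2152442 ] [ 0.0346292  -5.216981    1.91369591]
```

View pics/side7c.png

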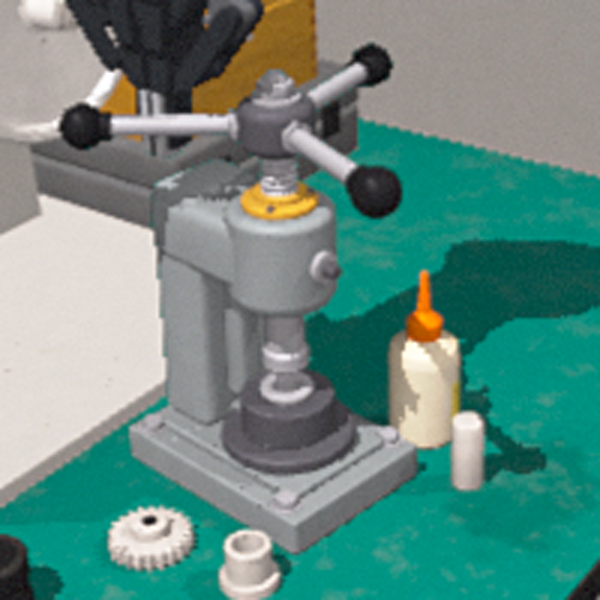

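```bash
python3 - <<'E'
from h import *
from scipy.optimize import least_squares
o=np.array([[85,126],[374,191],[371,63]])/3+[200,180]
f=lambda v:(proj('side',knobs([.5643,.0879,v[1],v[0]]))-o).ravel()
r=least_squares(f,[.6,.22]);print(r.x,np.degrees(r.x[0]),r.fun.round(1))
E
```

```text
[0.60796865 0.22154545] 34.83403789925416 [-1.  -0.3 -0.   0.1 -0.1  0.3]
```

Emit:
{"name": "apply_moves", "arguments": {"rows": [[1, [0, -0.04, 0], [0, 0, 0]], [1, [0, -0.06, 0], [0, 0, 0]], [1, [-0.1, -0.06, 0], [0, 0, 0]], [1, [-0.2, -0.06, 0], [0, 0, 0]], [1, [-0.25, -0.06, 0], [0, 0, 0]]]}}

```text
time_s: 7.82
eef_pos: [0.6245, 0.0861, 0.3196]
ee_rot: [0.395, 1.563, 0.395]
wrist_force: [1.8, 0.0, -0.4]
gripper_width: -0.001
```

Emit:
{"name": "apply_moves", "arguments": {"rows": [[1, [0, 0, 0], [0, 0, 0]], [1, [0, 0, 0], [0, 0, 0]], [1, [0, 0, 0], [0, 0, 0]], [1, [0, 0, 0], [0, 0, 0]]]}}

```text
time_s: 8.15
eef_pos: [0.6219, 0.0852, 0.3129]
ee_rot: [-3.123, 1.568, -3.123]
wrist_force: [0.7, 0.1, -1.0]
gripper_width: 0.001
```

```bash
python3 - <<'E'
from h import *
print(sensors.state()['eef_pos'],sensors.state()['wrist_force'])
c=snap('side','side8.png'); s=c['frame'][140:380,180:420,::-1]; cv2.imwrite('pics/side8c.png',cv2.resize(s,(600,600),interpolation=2))
E
```

```text
[0.62189373 0.08516862 0.31294144] [ 0.65138866  0.10207518 -0.99287577]
```

View pics/side8c.png

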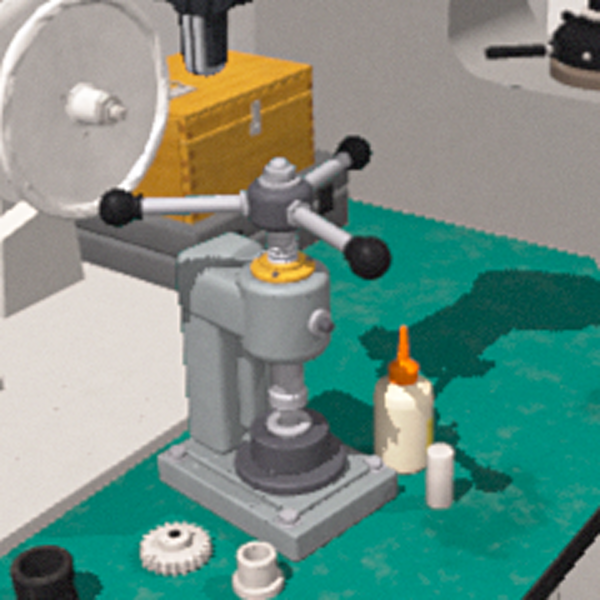

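```bash
python3 -c "
from h import *
print(robot.hand_in())"
```

```text
the job is handed in; nothing more can be done
None
```

The bush is pressed home, the ram is backed off clear of it, and the job is handed in. It took about 8 s of robot time.

- **Pressing:** I pushed one spoke clockwise with the closed fingertips, about 165° by the camera, until the handle stopped hard. The push force rose to about 35 N, against about 10 N while pressing. The hub measured z = 0.2077 (0.208 is home), and the picture shows the flange down on the holder.
- **Backing off:** I pushed the next spoke back about 137°. The camera puts the rise at 13.8 mm from hub height and 14.3 mm from the handle angle, so the ram is about 14 mm above the bush. The handle had coasted very slightly further open in the last picture.
- **Last checks:** The fingers are clear of the press (TCP at z = 0.313) with wrist force near zero. In the last picture the spare bush, gear, oiler and rod look to be where they started. I judged that by eye and did not measure them again.

The first fit put the hub at z = 0.223, but the total handle turn implies about 0.225. That 2 mm is within calibration error. No check failed.

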